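# Season the egg with the mill that still has salt in it

## Robot

A 7-joint arm with a two-finger parallel gripper is mounted at the origin on a cart in front of the work surface, level with it; the furniture and walls round the work are solid. World frame = base frame: x ahead of the robot, y to its left, z up, the work surface at z = 0. Lengths are in m, angles in rad, forces in N, time in s.
With the tool pointing down it reaches from about 0.425 to 0.925 m from the base axis. Payload 6.8 kg.
Tool frame: the origin (TCP) lies on the mounting face of the last link; the fingertips stand 173 mm ahead of it and the grasp point (between the pads) lies 155 mm ahead of it; z points along the fingers, y is the line along which they close (so a half turn about z gives the same grasp; the last joint's range is limited). The gripper opens to 85 mm and grips with 20 to 120 N. Pads are 22 mm wide; open, the fingers measure 114 mm over their backs; the gripper's body (76 mm by 85 mm) begins 54 mm behind the grasp point. The pads swing forward as they close: fully open they stand 13 mm farther back than shut.
Start: joints at [1.008, 0.477, 0.022, 1.555, -0.011, 1.109, -0.083], TCP at [0.297, -0.606, 0.405] pointing down, gripper open.
Joint ranges: [-2.96, 2.96], [-0.34, 2.1], [-1.41, 1.46], [0.24, 2.44], [-1.37, 4.51], [0.17, 1.92], [-2.96, 2.96]. Speed limits (rad/s): [2.39, 2.39, 3.14, 3.14, 3.14, 3.14, 3.14].

## Interface

Orientations are given as a rotation vector (axis times angle).
In Python, from bench import r gives the robot as it stands.
- The arm moves only by the tool arm_command, never from a script. Its argument "plan" is a list of rows, each an object of numbers: "claw": the closure, from 0 (fully open) to 1 (shut); "tx", "ty", "tz": the shift along the tool's x, y, z in m; "ax", "ay", "az": the turn, a rotation vector about the tool's x, y, z in degrees. A call has exactly 10 rows; each row shifts and turns the commanded pose from where the row before left it, along the tool's axes as they then stand; what a row does not reach is not made up. A row lasts 1/12 s, in which the tool goes at most 41.7 mm and 7.16 degrees, less where a joint would pass 70% of its speed; a pose out of reach is approached as far as the arm can. A call is refused whole if a number of a shift passes 0.0417 or a number of a turn 7.16, either way. A call with a gripper value outside its range is refused whole. The fingers move at their own pace and stop on an object; "squeeze" is the grip in N (left out, the last holds). Time passes only in rows, so rows that do not move let the fingers close, or fill a call up. It gives the time, the measured TCP pose, the force, the opening and the grip force at its end, in the units of the state.
- r.get_obs(): the state, without advancing time (a new reading comes with each control period).
- r.grab_frame(name): name is "side" or "top" or "wrist"; returns the picture (420x560x3 uint8, red, green, blue); there is no depth.
- r.camera_model(name): a dict with "fx", "fy", "cx", "cy" (pixels), "position" and "orientation" of the camera in the world; the wrist camera has in their place "tool_from_camera" (4x4, takes a point from camera to tool coordinates, whose origin is the TCP and whose axes are the flange's). Camera axes: x right, y up, looking along -z (the intrinsics and any distortion apply to the point x, -y, -z); pixel columns grow to the right and rows downward; lengths in m; the calibration is good to about 2 mm. The wrist camera is an equidistant fisheye: a pixel r from the principal point sees the ray r / f radians off the axis. A picture is of the moment at which its call begins: read the wrist's pose just before it. camera_model takes no time and is no camera call.
- r.hand_in(): hands the job in; it is judged then, once.
Trained networks look in the newest picture that a camera, given by its name, has taken for a name from the list of things; names that differ only in an ending like _2 or _b are one class to them, and where a whole thing is asked for, a point or a joint stands for the part that bears it (a point fixed in the world has none). Each returns a list of dicts, best first, with "confidence" (0 to 1); they miss things now and then, are a little off and sometimes report something else, mostly with a low value. They report only what shows in the picture. A call takes as long as a camera call. They do not tell look-alikes from the thing itself.
- r.boxes_of(target, camera): "location" ([x, y, z] in m, in the coordinates of the camera as it stood for that picture, good to about 4 mm: the middle of the surface that is visible of it).
- r.tip_of(target, camera): "location" ([x, y, z] in m, in the coordinates of the camera as it stood for that picture, good to about 4 mm: a listed point, or the origin of a listed thing).
The state is a dict: "clock": time; "joints": joint angles; "qvel": joint speeds; "tau": joint torques, N m; "tcp_pos": TCP position; "orientation": TCP orientation; "contact_force": force on the tool from outside, world axes, zero at the start; "moment": the same for the moment, N m; "grip_width": finger opening in m; "gripper_force": force on a finger pad.
Only numpy, scipy, OpenCV 4.12 (cv2) and the standard library are available. Lean on these libraries where they do the work, as an engineer would, in place of code of your own. Each camera call takes 0.05 s, during which the arm holds its last target. There are 200 camera calls.

## Task

The two dark wooden salt mills in the oak stand look alike, but one of them has run empty: find the full one by its greater weight and draw it out of its well. Finish holding it in the gripper, tilted about 45 degrees with its foot (the grinding end) down, the foot straight above the fried egg and about 10 cm above it. The empty mill must be left standing in its well of the stand, let go, and the stand, the pepper shaker, the plate and the spice jars left where they are.

Things in the scene. Friction and masses are not known exactly. Their poses are not given: they have to be found in the camera images.
- mill_a: one of two look-alike mills of dark wood: 170 mm tall, round, foot 58 mm wide; head a bulb 48 mm wide, 123 to 159 mm above the foot, widest and best taken at 141; 12 mm knob on top. Origin: centre of the foot (grinding end); z up to the knob. One mill is empty, 160 to 200 g, the other full, 380 to 460 g. Centre of mass about 75 mm above the foot.
- mill_b: the other mill, the same in shape, size, origin and axes as mill_a.
- stand: light oak block, 88 (its x) by 216 (its y) by 53 mm high, loose, 1.1 kg; three wells 40 mm deep in a row along y: 62 mm wide at y = +66 and -66 for the mills (2 mm play), 48 mm in the middle for the pepper shaker. Origin: centre of its underside, on the worktop; well floors 13 mm above it, mill heads widest at 154, mill tops at 183. A mill is clear of its well once raised 40 mm straight up.
- well_left (a point): centre of the mouth (53 mm above the worktop) of the mill well at the stand's +y end; a mill stands here at the start.
- well_right (a point): centre of the mouth (53 mm above the worktop) of the mill well at the stand's -y end; a mill stands here at the start.
- shaker: small glass pepper shaker with a grey cap, 44 mm wide, 90 mm tall, in the middle well between the mills (its top 103 mm above the worktop). Origin: centre of its underside, z up. Not to be moved.
- plate: round white plate, 190 mm wide, 18 mm high, with toast and a fried egg fixed on it, loose on a wooden chopping board (280 by 400 mm, top 26 mm above the worktop, a fork at its left) left of the stand. Origin: centre of the plate's underside. Not to be moved.
- egg (a point): top of the yolk of the fried egg, in the middle of the plate, about 32 mm above the plate's underside and 58 mm above the worktop; its z axis is vertical.
- spice_a: spice jar with a label and a screw cap, 45 mm wide, 106 mm tall, behind the stand, a bystander. Origin: centre of its underside.
- spice_b: the second spice jar, the same size, beside the first, a bystander.
Mind the look-alikes: they are no part of the job. Leave any red look-alike of the mill_b alone.

How it is judged:
At the end, for the whole second after the job is handed in: The full mill is held still by the fingers, tilted 30 to 60 degrees, foot down, foot centre within 40 mm of the egg's middle seen from above and 50 to 160 mm above the yolk, touching no plate or stand; the other stands let go on a well's floor, pressing under 2.8 N (the empty one) (((horizontal distance between mill_a and egg below 0.04 m and z of mill_a in the frame of egg between 0.05 and 0.16 m and angle between mill_a's own z axis and vertical between 0.52 and 1.05 rad and linear speed of mill_a below 0.03 m/s and contact force between mill_a and the fingers above 2 N and contact force between mill_a and plate below 0.2 N and contact force between mill_a and stand below 0.2 N and z of mill_b in the frame of stand below 0.018 m and angle between mill_b's own z axis and vertical below 0.1 rad and linear speed of mill_b below 0.02 m/s and contact force between mill_b and stand between 0.8 and 2.8 N and contact force between mill_b and the fingers below 0.2 N) or (horizontal distance between mill_b and egg below 0.04 m and z of mill_b in the frame of egg between 0.05 and 0.16 m and angle between mill_b's own z axis and vertical between 0.52 and 1.05 rad and linear speed of mill_b below 0.03 m/s and contact force between mill_b and the fingers above 2 N and contact force between mill_b and plate below 0.2 N and contact force between mill_b and stand below 0.2 N and z of mill_a in the frame of stand below 0.018 m and angle between mill_a's own z axis and vertical below 0.1 rad and linear speed of mill_a below 0.02 m/s and contact force between mill_a and stand between 0.8 and 2.8 N and contact force between mill_a and the fingers below 0.2 N))); the arm keeps its last pose, push and grip.
It fails at once if the plate is pushed more than 3 cm (distance of plate from where it was at the start of the episode above 0.03 m).
It fails at once if the stand is dragged more than 4 cm or tipped (distance of stand from where it was at the start of the episode above 0.04 m or angle between stand's own z axis and vertical above 0.2 rad).
It fails at once if the pepper shaker is taken out or carried off (distance of shaker from where it was at the start of the episode above 0.045 m).
It fails at once if a spice jar is pushed away or knocked over (distance of any of spice_a, spice_b from where it was at the start of the episode above 0.03 m or angle between any of spice_a, spice_b's own z axis and vertical above 0.5 rad).
It fails at once if the mill is dropped on or hits the breakfast (contact force between any of mill_a, mill_b and plate above 8 N).
It also fails if it takes over 48 s, if anything falls off the work surface, if the arm or the gripper's body presses on something with over 40 N, if the wrist force passes 120 N, or if a joint passes its speed limit or range.

## Working session

There is one attempt and no reset: what is moved stays moved. The work goes in short steps, Python scripts to look and compute and a tool call to move; the robot and the scene stay as the last step left them, time stands still between calls to the robot, and variables do not carry over. Pictures are saved under pics/ and viewed, at most 10 in all, crops included, and the job is handed in when it is done.

Besides the shell and the picture viewer there is one more tool, called after "Call:" as a command line: name --argument value ..., lists and objects as JSON in quotes. arm_command: Moves the arm, as the interface text tells. Its arguments: {"type":"object","properties":{"plan":{"type":"array","items":{"type":"object","properties":{"claw":{"type":"number"},"tx":{"type":"number"},"ty":{"type":"number"},"tz":{"type":"number"},"ax":{"type":"number"},"ay":{"type":"number"},"az":{"type":"number"}}}},"squeeze":{"type":"number"}},"required":["plan"]}

```bash
mkdir -p pics; cat > h.py <<'E'
import numpy as np, cv2
from scipy.spatial.transform import Rotation as R
from bench import r
np.set_printoptions(precision=4,suppress=True)
def campose(n):
    m=r.camera_model(n)
    if 'position' in m:
        o=np.array(m['orientation'],float)
        Rm=R.from_rotvec(o).as_matrix() if o.shape==(3,) else o
        return Rm,np.array(m['position'])
    o=r.get_obs(); T=np.array(m['tool_from_camera'])
    W=R.from_rotvec(o['orientation']).as_matrix()
    return W@T[:3,:3],W@T[:3,3]+np.array(o['tcp_pos'])
def snap(n,f):
    P=campose(n); im=r.grab_frame(n); cv2.imwrite('pics/'+f,im[:,:,::-1]); return P,im
def find(fn,t,n,P,k=4):
    for d in getattr(r,fn)(t,n)[:k]:
        print(n,fn,t,round(d['confidence'],2),P[0]@np.array(d['location'])+P[1])
E
python3 - <<'E'
from h import *
o=r.get_obs();print(o)
print(r.camera_model('side'),r.camera_model('top'))
for n in('side','top'):
    P,im=snap(n,n+'1.png')
    for t in('mill_a','stand','shaker','plate','egg','well_left','well_right','spice_a'):
        find('tip_of',t,n,P)
a=np.hstack([cv2.imread('pics/side1.png'),cv2.imread('pics/top1.png')])
E
```

```text
{'clock': 0.0, 'joints': array([ 1.0079,  0.4778,  0.0223,  1.5565, -0.0115,  1.1093, -0.0831]), 'qvel': array([ 0.0004,  0.0006,  0.0009,  0.0007,  0.0007, -0.0011, -0.0001]), 'tau': array([  0.0003, -59.6447,   1.608 , -28.1191,   0.0125,   0.0094,
         0.    ]), 'tcp_pos': array([ 0.2964, -0.6061,  0.4037]), 'orientation': array([-3.059 , -0.7079,  0.0008]), 'contact_force': array([-0.4046,  0.1479, -0.2268]), 'moment': array([-0.0091, -0.0454,  0.0541]), 'gripper_force': 0.0, 'grip_width': 0.08530977345125196}
{'fx': 435.044680109706, 'fy': 435.044680109706, 'cx': 270.7740193900854, 'cy': 207.46120467100354, 'position': array([ 0.398 , -0.6848,  0.702 ]), 'orientation': array([ 0.8012, -0.1049, -0.2281])} {'fx': 510.8491600292234, 'fy': 510.8491600292234, 'cx': 277.61320111429956, 'cy': 217.3790222038155, 'position': array([ 0.3756, -0.0525,  0.9381]), 'orientation': array([ 0.1906, -0.1723, -1.4429])}
side tip_of mill_a 0.94 [ 0.5997 -0.287   0.002 ]
side tip_of mill_a 0.92 [ 0.5003 -0.2769  0.0112]
side tip_of mill_a 0.82 [ 0.4897 -0.1467  0.0117]
side tip_of stand 0.57 [ 0
[... 401 characters left out ...]
4 -0.0625  0.001 ]
top tip_of mill_a 0.83 [ 0.4978 -0.2727  0.0134]
top tip_of mill_a 0.83 [ 0.6043 -0.2922  0.0068]
top tip_of mill_a 0.6 [ 0.4882 -0.1409  0.0118]
top tip_of stand 0.82 [ 0.4968 -0.2069  0.004 ]
top tip_of shaker 0.83 [ 0.4935 -0.2087  0.0092]
top tip_of shaker 0.55 [ 0.4896 -0.1386  0.0548]
top tip_of shaker 0.34 [ 0.4956 -0.2087  0.0037]
top tip_of plate 0.87 [0.6011 0.1816 0.0253]
top tip_of egg 0.59 [0.6016 0.1858 0.0609]
top tip_of well_left 0.65 [ 0.49   -0.1393  0.0525]
top tip_of well_left 0.63 [0.605  0.1859 0.0598]
top tip_of well_right 0.8 [ 0.4972 -0.2703  0.0528]
top tip_of spice_a 0.83 [ 0.6491 -0.0512 -0.003 ]
top tip_of spice_a 0.82 [ 0.6968 -0.0565 -0.002 ]
```

View pics/side1.png

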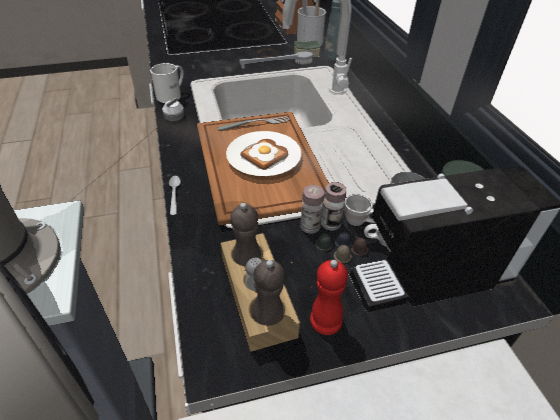

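View pics/top1.png

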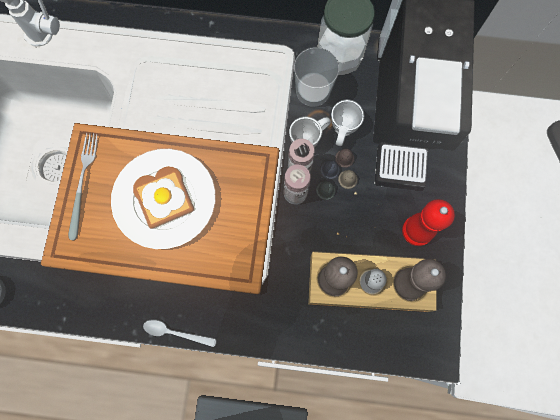

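The dark mills stand in the oak stand at side-view pixels (245,225) (left well) and (268,285) (right well). The red one at (330,297) stands free on the worktop, so it is the look-alike and I leave it alone. The egg is at (265,150) in the side view. I'll confirm this in a crop and work out the first move, to hover over the right mill.

```bash
cat >> h.py <<'E'
def Rt(yaw_y,tilt=0): # tool y at world azimuth yaw_y (deg), pointing down, then turned about tool x by tilt
    a=np.radians(yaw_y); y=np.array([np.cos(a),np.sin(a),0]); z=np.array([0,0,-1.])
    return R.from_matrix(np.column_stack([np.cross(y,z),y,z]))*R.from_euler('x',tilt,degrees=True)
def rel(p,Rg):
    o=r.get_obs(); R0=R.from_rotvec(o['orientation'])
    print('t',round(o['clock'],2),'pos',o['tcp_pos'],'F',o['contact_force'],'w',round(o['grip_width'],4),'gf',o['gripper_force'],'q',o['joints'])
    print('turn',np.degrees((R0.inv()*Rg).as_rotvec()),'shift in NEW axes',Rg.inv().apply(np.array(p)-o['tcp_pos']),'in OLD',R0.inv().apply(np.array(p)-o['tcp_pos']))
E
python3 - <<'E'
from h import *
im=cv2.imread('pics/side1.png')[190:360,200:380]
cv2.imwrite('pics/crop1.png',cv2.resize(im,None,fx=3.3,fy=3.3,interpolation=cv2.INTER_CUBIC))
rel([.4973,-.2734,.400],Rt(-86.5))
E
```

```text
t 0.9 pos [ 0.2965 -0.6064  0.4047] F [0.5615 0.1641 0.375 ] w 0.0853 gf 0.0 q [ 1.0079  0.477   0.0224  1.5554 -0.0114  1.1093 -0.0831]
turn [ 0.0037  0.0013 22.5591] shift in NEW axes [ 0.2207 -0.3201  0.0047] in OLD [ 0.3267 -0.2109  0.0047]
```

View pics/crop1.png

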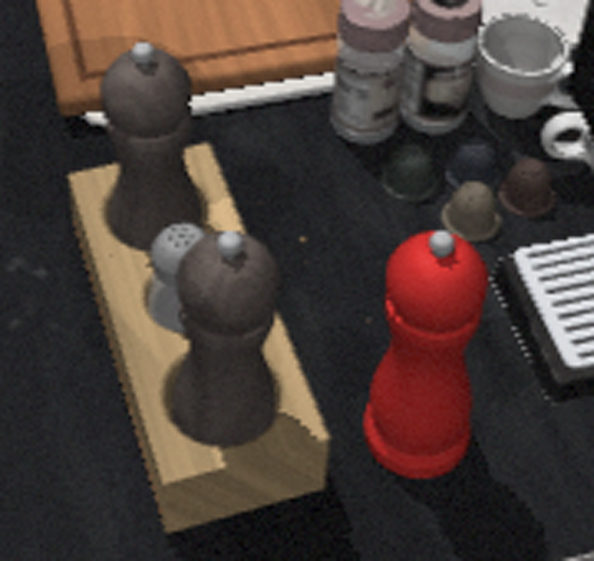

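The crop confirms it: two dark mills in the oak stand, at crop pixels (150,140) and (228,330), and the red mill at (430,350), which stays out of it.

Call:
arm_command --plan '[{"az":5.64,"claw":0},{"az":5.64,"claw":0},{"az":5.64,"claw":0},{"az":5.64,"claw":0},{"tx":0.0221,"ty":-0.032,"claw":0},{"tx":0.0221,"ty":-0.032,"claw":0},{"tx":0.0221,"ty":-0.032,"claw":0},{"tx":0.0221,"ty":-0.032,"claw":0},{"tx":0.0221,"ty":-0.032,"claw":0},{"tx":0.0221,"ty":-0.032,"claw":0}]' --squeeze 60

```text
invalid input at $.plan[0]: expected keys claw, tx, ty, tz, ax, ay, az
```

Call:
arm_command --plan '[{"tx":0.0221,"ty":-0.032,"claw":0},{"tx":0.0221,"ty":-0.032,"claw":0},{"tx":0.0221,"ty":-0.032,"claw":0},{"tx":0.0221,"ty":-0.032,"claw":0},{"claw":0},{"claw":0},{"claw":0},{"claw":0},{"claw":0},{"claw":0}]'

```text
invalid input at $.plan[0]: expected keys claw, tx, ty, tz, ax, ay, az
```

```bash
python3 - <<'E'
from h import *
P,im=snap('wrist','w1.png')
find('tip_of','mill_a','wrist',P); find('boxes_of','mill_a','wrist',P); find('tip_of','well_right','wrist',P)
P,im=snap('top','t2.png')
find('tip_of','mill_a','top',P)
m=r.camera_model('wrist'); print(m)
rel([.4973,-.2734,.309],Rt(-86.5))
E
```

```text
top tip_of mill_a 0.96 [ 0.4883 -0.1363  0.0141]
top tip_of mill_a 0.93 [ 0.4989 -0.2734  0.0118]
top tip_of mill_a 0.93 [ 0.6087 -0.2874  0.003 ]
{'fx': 325.19226210127806, 'fy': 325.19226210127806, 'cx': 278.07887820642793, 'cy': 208.85100266156311, 'tool_from_camera': array([[-0.0002,  0.9628,  0.2703,  0.0695],
       [ 1.    ,  0.0001,  0.0004, -0.0006],
       [ 0.0003,  0.2703, -0.9628,  0.031 ],
       [ 0.    ,  0.    ,  0.    ,  1.    ]])}
t 1.2 pos [ 0.2965 -0.6064  0.4047] F [-0.2063 -0.434   0.5536] w 0.0856 gf 0.0 q [ 1.0079  0.477   0.0224  1.5554 -0.0115  1.1093 -0.0831]
turn [-0.0025 -0.0007 22.5565] shift in NEW axes [ 0.2207 -0.3201  0.0957] in OLD [ 0.3267 -0.2109  0.0957]
```

View pics/w1.png

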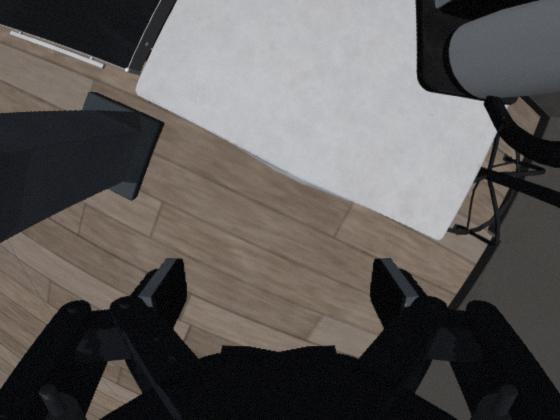

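The calls were refused because every row needs all seven keys, so the arm has not moved and this picture still shows the start view, floor and fingers only. I'll resend with full rows.

Call:
arm_command --plan '[{"claw":0,"tx":0,"ty":0,"tz":0,"ax":0,"ay":0,"az":5.64},{"claw":0,"tx":0,"ty":0,"tz":0,"ax":0,"ay":0,"az":5.64},{"claw":0,"tx":0,"ty":0,"tz":0,"ax":0,"ay":0,"az":5.64},{"claw":0,"tx":0,"ty":0,"tz":0,"ax":0,"ay":0,"az":5.64},{"claw":0,"tx":0.0221,"ty":-0.032,"tz":0,"ax":0,"ay":0,"az":0},{"claw":0,"tx":0.0221,"ty":-0.032,"tz":0,"ax":0,"ay":0,"az":0},{"claw":0,"tx":0.0221,"ty":-0.032,"tz":0,"ax":0,"ay":0,"az":0},{"claw":0,"tx":0.0221,"ty":-0.032,"tz":0,"ax":0,"ay":0,"az":0},{"claw":0,"tx":0.0221,"ty":-0.032,"tz":0,"ax":0,"ay":0,"az":0},{"claw":0,"tx":0.0221,"ty":-0.032,"tz":0,"ax":0,"ay":0,"az":0}]' --squeeze 60

```text
clock: 2.03
tcp_pos: [0.4178, -0.405, 0.405]
orientation: [3.14, 0.096, 0.001]
contact_force: [0.9, -0.5, 0.8]
grip_width: 0.0857
gripper_force: 0.0
```

Call:
arm_command --plan '[{"claw":0,"tx":0.0221,"ty":-0.032,"tz":0,"ax":0,"ay":0,"az":0},{"claw":0,"tx":0.0221,"ty":-0.032,"tz":0,"ax":0,"ay":0,"az":0},{"claw":0,"tx":0.0221,"ty":-0.032,"tz":0,"ax":0,"ay":0,"az":0},{"claw":0,"tx":0.0221,"ty":-0.032,"tz":0,"ax":0,"ay":0,"az":0},{"claw":0,"tx":0,"ty":0,"tz":0,"ax":0,"ay":0,"az":0},{"claw":0,"tx":0,"ty":0,"tz":0,"ax":0,"ay":0,"az":0},{"claw":0,"tx":0,"ty":0,"tz":0,"ax":0,"ay":0,"az":0},{"claw":0,"tx":0,"ty":0,"tz":0,"ax":0,"ay":0,"az":0},{"claw":0,"tx":0,"ty":0,"tz":0,"ax":0,"ay":0,"az":0},{"claw":0,"tx":0,"ty":0,"tz":0,"ax":0,"ay":0,"az":0}]'

```text
clock: 2.87
tcp_pos: [0.4968, -0.2748, 0.4047]
orientation: [3.14, 0.092, -0.0]
contact_force: [0.2, -0.7, 0.2]
grip_width: 0.0856
gripper_force: 0.0
```

```bash
python3 - <<'E'
from h import *
P,im=snap('wrist','w2.png')
find('tip_of','mill_a','wrist',P); find('boxes_of','mill_a','wrist',P); find('tip_of','well_right','wrist',P)
rel([.4980,-.2734,.309],Rt(-86.5))
E
```

```text
wrist tip_of mill_a 0.95 [ 0.4927 -0.1431  0.0108]
wrist tip_of mill_a 0.93 [ 0.4997 -0.2728  0.0143]
wrist tip_of mill_a 0.91 [ 0.6052 -0.2876 -0.0021]
wrist boxes_of mill_a 0.73 [ 0.5951 -0.2817  0.1517]
wrist boxes_of mill_a 0.66 [ 0.4977 -0.1571  0.1489]
wrist boxes_of mill_a 0.62 [ 0.5104 -0.2735  0.1674]
t 3.07 pos [ 0.4974 -0.2739  0.4047] F [ 0.2708  0.3339 -0.9538] w 0.0857 gf 0.0 q [ 0.4234  0.3028 -0.0367  1.8148  0.0129  1.0243 -1.1289]
turn [ 0.0013  0.0027 -0.0494] shift in NEW axes [ 0.0007 -0.0005  0.0957] in OLD [ 0.0007 -0.0005  0.0957]
```

View pics/w2.png

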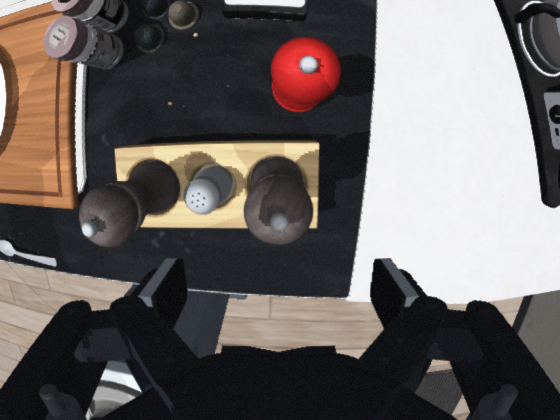

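The wrist view shows the right dark mill's knob at (279,222), centred between the fingers, with the red mill clear at (305,75). Now I descend, then close on it.

Call:
arm_command --plan '[{"claw":0,"tx":0.001,"ty":0,"tz":0.02,"ax":0,"ay":0,"az":0},{"claw":0,"tx":0,"ty":0,"tz":0.02,"ax":0,"ay":0,"az":0},{"claw":0,"tx":0,"ty":0,"tz":0.02,"ax":0,"ay":0,"az":0},{"claw":0,"tx":0,"ty":0,"tz":0.02,"ax":0,"ay":0,"az":0},{"claw":0,"tx":0,"ty":0,"tz":0.018,"ax":0,"ay":0,"az":0},{"claw":0,"tx":0,"ty":0,"tz":0,"ax":0,"ay":0,"az":0},{"claw":0.3,"tx":0,"ty":0,"tz":0,"ax":0,"ay":0,"az":0},{"claw":0.6,"tx":0,"ty":0,"tz":0,"ax":0,"ay":0,"az":0},{"claw":1,"tx":0,"ty":0,"tz":0,"ax":0,"ay":0,"az":0},{"claw":1,"tx":0,"ty":0,"tz":0,"ax":0,"ay":0,"az":0}]' --squeeze 60

```text
clock: 3.9
tcp_pos: [0.4994, -0.2736, 0.3087]
orientation: [3.139, 0.096, 0.005]
contact_force: [0.2, 1.7, 3.7]
grip_width: 0.0456
gripper_force: 60.7
```

Call:
arm_command --plan '[{"claw":1,"tx":0,"ty":0,"tz":0,"ax":0,"ay":0,"az":0},{"claw":1,"tx":0,"ty":0,"tz":0,"ax":0,"ay":0,"az":0},{"claw":1,"tx":0,"ty":0,"tz":0,"ax":0,"ay":0,"az":0},{"claw":1,"tx":0,"ty":0,"tz":0,"ax":0,"ay":0,"az":0},{"claw":1,"tx":0,"ty":0,"tz":0,"ax":0,"ay":0,"az":0},{"claw":1,"tx":0,"ty":0,"tz":0,"ax":0,"ay":0,"az":0},{"claw":1,"tx":0,"ty":0,"tz":0,"ax":0,"ay":0,"az":0},{"claw":1,"tx":0,"ty":0,"tz":0,"ax":0,"ay":0,"az":0},{"claw":1,"tx":0,"ty":0,"tz":0,"ax":0,"ay":0,"az":0},{"claw":1,"tx":0,"ty":0,"tz":0,"ax":0,"ay":0,"az":0}]'

```text
clock: 4.73
tcp_pos: [0.4994, -0.2735, 0.3087]
orientation: [3.139, 0.096, 0.005]
contact_force: [0.4, 1.1, 5.6]
grip_width: 0.0454
gripper_force: 60.7
```

Call:
arm_command --plan '[{"claw":1,"tx":0,"ty":0,"tz":-0.005,"ax":0,"ay":0,"az":0},{"claw":1,"tx":0,"ty":0,"tz":-0.005,"ax":0,"ay":0,"az":0},{"claw":1,"tx":0,"ty":0,"tz":-0.005,"ax":0,"ay":0,"az":0},{"claw":1,"tx":0,"ty":0,"tz":-0.005,"ax":0,"ay":0,"az":0},{"claw":1,"tx":0,"ty":0,"tz":0,"ax":0,"ay":0,"az":0},{"claw":1,"tx":0,"ty":0,"tz":0,"ax":0,"ay":0,"az":0},{"claw":1,"tx":0,"ty":0,"tz":0,"ax":0,"ay":0,"az":0},{"claw":1,"tx":0,"ty":0,"tz":0,"ax":0,"ay":0,"az":0},{"claw":1,"tx":0,"ty":0,"tz":0,"ax":0,"ay":0,"az":0},{"claw":1,"tx":0,"ty":0,"tz":0,"ax":0,"ay":0,"az":0}]'

```text
clock: 5.57
tcp_pos: [0.4985, -0.2734, 0.3265]
orientation: [-3.14, -0.096, 0.001]
contact_force: [-0.2, -0.4, -2.2]
grip_width: 0.0455
gripper_force: 61.5
```

```bash
cat >> h.py <<'E'
def meanF(n=8):
    F=[]
    for i in range(n):
        r.grab_frame('side'); o=r.get_obs(); F.append(np.r_[o['contact_force'],o['moment'],o['tau']])
    F=np.array(F); print('F,M mean',F.mean(0)[:6],'std',F.std(0)[:3],'tau',F.mean(0)[6:],'w',o['grip_width'],'gf',o['gripper_force'],'t',o['clock'],'p',o['tcp_pos'])
E
python3 - <<'E'
from h import *
meanF()
for n in('side','top'):
    P,im=snap(n,n+'3.png'); find('tip_of','mill_a',n,P); find('tip_of','stand',n,P,1)
E
```

```text
F,M mean [-0.3309 -0.3453 -1.7519  0.0098  0.0057  0.0029] std [0.6137 0.5934 0.3014] tau [ -0.0002 -51.2469   0.6285 -24.5428   0.0101   0.0021  -0.    ] w 0.045711137651713196 gf 61.46002712426707 t 5.9667 p [ 0.4986 -0.2734  0.3267]
side tip_of mill_a 0.71 [ 0.6019 -0.2876  0.0018]
side tip_of mill_a 0.57 [ 0.4975 -0.277   0.0297]
side tip_of stand 0.82 [ 0.4942 -0.2091 -0.0006]
top tip_of mill_a 0.85 [ 0.4973 -0.2703  0.0312]
top tip_of mill_a 0.8 [ 0.6042 -0.2857  0.0054]
top tip_of mill_a 0.65 [ 0.4862 -0.1385  0.0138]
top tip_of stand 0.65 [ 0.4964 -0.2092  0.0032]
```

It reads 1.75 N with the foot off the floor at z≈0.03, about 180 g, so this is the empty mill. I set it back down, let go and rise.

Call:
arm_command --plan '[{"claw":1,"tx":0,"ty":0,"tz":0.006,"ax":0,"ay":0,"az":0},{"claw":1,"tx":0,"ty":0,"tz":0.006,"ax":0,"ay":0,"az":0},{"claw":1,"tx":0,"ty":0,"tz":0.004,"ax":0,"ay":0,"az":0},{"claw":1,"tx":0,"ty":0,"tz":0.002,"ax":0,"ay":0,"az":0},{"claw":1,"tx":0,"ty":0,"tz":0,"ax":0,"ay":0,"az":0},{"claw":1,"tx":0,"ty":0,"tz":0,"ax":0,"ay":0,"az":0},{"claw":0.4,"tx":0,"ty":0,"tz":0,"ax":0,"ay":0,"az":0},{"claw":0.2,"tx":0,"ty":0,"tz":0,"ax":0,"ay":0,"az":0},{"claw":0,"tx":0,"ty":0,"tz":0,"ax":0,"ay":0,"az":0},{"claw":0,"tx":0,"ty":0,"tz":0,"ax":0,"ay":0,"az":0}]'

```text
clock: 7.1
tcp_pos: [0.4986, -0.2735, 0.3086]
orientation: [3.14, 0.096, -0.0]
contact_force: [-0.2, 0.5, 0.4]
grip_width: 0.0846
gripper_force: 0.0
```

Call:
arm_command --plan '[{"claw":0,"tx":0,"ty":0,"tz":0,"ax":0,"ay":0,"az":0},{"claw":0,"tx":0,"ty":0,"tz":0,"ax":0,"ay":0,"az":0},{"claw":0,"tx":0,"ty":0,"tz":0,"ax":0,"ay":0,"az":0},{"claw":0,"tx":0,"ty":0,"tz":-0.015,"ax":0,"ay":0,"az":0},{"claw":0,"tx":0,"ty":0,"tz":-0.02,"ax":0,"ay":0,"az":0},{"claw":0,"tx":0,"ty":0,"tz":-0.02,"ax":0,"ay":0,"az":0},{"claw":0,"tx":0,"ty":0,"tz":-0.02,"ax":0,"ay":0,"az":0},{"claw":0,"tx":0,"ty":0,"tz":-0.02,"ax":0,"ay":0,"az":0},{"claw":0,"tx":0,"ty":0,"tz":0,"ax":0,"ay":0,"az":0},{"claw":0,"tx":0,"ty":0,"tz":0,"ax":0,"ay":0,"az":0}]'

```text
clock: 7.93
tcp_pos: [0.4988, -0.2736, 0.4048]
orientation: [3.139, 0.096, 0.004]
contact_force: [0.2, 0.5, 0.3]
grip_width: 0.0855
gripper_force: 0.0
```

```bash
python3 - <<'E'
from h import *
for n in('side','top','wrist'):
    P,im=snap(n,n+'4.png'); find('tip_of','mill_a',n,P); find('tip_of','stand',n,P,1)
rel([.4895,-.141,.400],Rt(-86.5))
E
```

```text
side tip_of mill_a 0.92 [ 0.5988 -0.284  -0.0005]
side tip_of mill_a 0.81 [ 0.4996 -0.2753  0.0108]
side tip_of mill_a 0.67 [ 0.49   -0.1468  0.0146]
side tip_of stand 0.93 [ 0.4933 -0.2069  0.0005]
top tip_of mill_a 0.93 [ 0.4875 -0.1396  0.0142]
top tip_of mill_a 0.92 [ 0.6025 -0.2876  0.0033]
top tip_of mill_a 0.75 [ 0.4986 -0.2731  0.0128]
top tip_of stand 0.61 [ 0.4991 -0.2102  0.0022]
wrist tip_of mill_a 0.88 [ 0.5014 -0.2721  0.014 ]
wrist tip_of mill_a 0.76 [ 0.6038 -0.289  -0.0018]
wrist tip_of mill_a 0.64 [ 0.4886 -0.1441  0.0116]
wrist tip_of stand 0.81 [ 0.4968 -0.207  -0.0023]
t 8.38 pos [ 0.4985 -0.2734  0.4032] F [0.3214 0.7242 0.2306] w 0.0853 gf 0.0 q [ 0.4219  0.3058 -0.037   1.8143  0.013   1.0227 -1.1299]
turn [-0.0233  0.0456 -0.0026] shift in NEW axes [-0.0009 -0.1327  0.0032] in OLD [-0.001  -0.1327  0.0033]
```

Call:
arm_command --plan '[{"claw":0,"tx":-0.001,"ty":-0.033,"tz":0,"ax":0,"ay":0,"az":0},{"claw":0,"tx":0,"ty":-0.033,"tz":0,"ax":0,"ay":0,"az":0},{"claw":0,"tx":0,"ty":-0.033,"tz":0,"ax":0,"ay":0,"az":0},{"claw":0,"tx":0,"ty":-0.033,"tz":0,"ax":0,"ay":0,"az":0},{"claw":0,"tx":0,"ty":0,"tz":0,"ax":0,"ay":0,"az":0},{"claw":0,"tx":0,"ty":0,"tz":0.025,"ax":0,"ay":0,"az":0},{"claw":0,"tx":0,"ty":0,"tz":0.025,"ax":0,"ay":0,"az":0},{"claw":0,"tx":0,"ty":0,"tz":0.025,"ax":0,"ay":0,"az":0},{"claw":0,"tx":0,"ty":0,"tz":0.025,"ax":0,"ay":0,"az":0},{"claw":0,"tx":0,"ty":0,"tz":0,"ax":0,"ay":0,"az":0}]'

```text
clock: 9.22
tcp_pos: [0.4877, -0.1415, 0.2996]
orientation: [-3.138, -0.096, 0.012]
contact_force: [-1.6, 0.3, 0.3]
grip_width: 0.0853
gripper_force: 0.0
```

Call:
arm_command --plan '[{"claw":0,"tx":0,"ty":0,"tz":0,"ax":0,"ay":0,"az":0},{"claw":0.2,"tx":0,"ty":0,"tz":0,"ax":0,"ay":0,"az":0},{"claw":0.4,"tx":0,"ty":0,"tz":0,"ax":0,"ay":0,"az":0},{"claw":0.6,"tx":0,"ty":0,"tz":0,"ax":0,"ay":0,"az":0},{"claw":1,"tx":0,"ty":0,"tz":0,"ax":0,"ay":0,"az":0},{"claw":1,"tx":0,"ty":0,"tz":0,"ax":0,"ay":0,"az":0},{"claw":1,"tx":0,"ty":0,"tz":0,"ax":0,"ay":0,"az":0},{"claw":1,"tx":0,"ty":0,"tz":0,"ax":0,"ay":0,"az":0},{"claw":1,"tx":0,"ty":0,"tz":0,"ax":0,"ay":0,"az":0},{"claw":1,"tx":0,"ty":0,"tz":0,"ax":0,"ay":0,"az":0}]' --squeeze 60

```text
clock: 10.05
tcp_pos: [0.4904, -0.1419, 0.3056]
orientation: [3.139, 0.096, 0.006]
contact_force: [-0.2, 0.4, 5.8]
grip_width: 0.0459
gripper_force: 60.6
```

Call:
arm_command --plan '[{"claw":1,"tx":0,"ty":0,"tz":-0.005,"ax":0,"ay":0,"az":0},{"claw":1,"tx":0,"ty":0,"tz":-0.005,"ax":0,"ay":0,"az":0},{"claw":1,"tx":0,"ty":0,"tz":-0.005,"ax":0,"ay":0,"az":0},{"claw":1,"tx":0,"ty":0,"tz":-0.005,"ax":0,"ay":0,"az":0},{"claw":1,"tx":0,"ty":0,"tz":0,"ax":0,"ay":0,"az":0},{"claw":1,"tx":0,"ty":0,"tz":0,"ax":0,"ay":0,"az":0},{"claw":1,"tx":0,"ty":0,"tz":0,"ax":0,"ay":0,"az":0},{"claw":1,"tx":0,"ty":0,"tz":0,"ax":0,"ay":0,"az":0},{"claw":1,"tx":0,"ty":0,"tz":0,"ax":0,"ay":0,"az":0},{"claw":1,"tx":0,"ty":0,"tz":0,"ax":0,"ay":0,"az":0}]'

```text
clock: 10.88
tcp_pos: [0.4895, -0.1417, 0.3234]
orientation: [-3.14, -0.096, 0.001]
contact_force: [-0.7, 0.5, -4.5]
grip_width: 0.0458
gripper_force: 61.9
```

```bash
python3 - <<'E'
from h import *
meanF()
for n in('side','top'):
    P,im=snap(n,n+'5.png'); find('tip_of','mill_a',n,P); find('tip_of','stand',n,P,1); find('tip_of','egg',n,P,1)
E
```

```text
F,M mean [-0.0005  0.0151 -4.3851  0.0247 -0.0197  0.0042] std [0.4839 0.3165 0.4514] tau [  0.0002 -46.1531  -0.1185 -24.298    0.0102   0.0087  -0.    ] w 0.045430806607703156 gf 61.92399247200228 t 11.2833 p [ 0.4895 -0.1418  0.3237]
side tip_of mill_a 0.97 [ 0.497  -0.2751  0.007 ]
side tip_of mill_a 0.84 [ 0.6009 -0.2868  0.0015]
side tip_of mill_a 0.56 [ 0.487  -0.1452  0.031 ]
side tip_of stand 0.98 [ 0.4956 -0.2083 -0.003 ]
side tip_of egg 0.94 [0.5992 0.1833 0.0582]
top tip_of mill_a 0.45 [ 0.4884 -0.1385  0.0303]
top tip_of egg 0.75 [0.6022 0.1832 0.0585]
```

4.39 N, about 447 g, so this is the full mill. I grip it harder and lift it straight out.

Call:
arm_command --plan '[{"claw":1,"tx":0,"ty":0,"tz":0,"ax":0,"ay":0,"az":0},{"claw":1,"tx":0,"ty":0,"tz":0,"ax":0,"ay":0,"az":0},{"claw":1,"tx":0,"ty":0,"tz":-0.01,"ax":0,"ay":0,"az":0},{"claw":1,"tx":0,"ty":0,"tz":-0.02,"ax":0,"ay":0,"az":0},{"claw":1,"tx":0,"ty":0,"tz":-0.025,"ax":0,"ay":0,"az":0},{"claw":1,"tx":0,"ty":0,"tz":-0.025,"ax":0,"ay":0,"az":0},{"claw":1,"tx":0,"ty":0,"tz":-0.025,"ax":0,"ay":0,"az":0},{"claw":1,"tx":0,"ty":0,"tz":-0.025,"ax":0,"ay":0,"az":0},{"claw":1,"tx":0,"ty":0,"tz":-0.015,"ax":0,"ay":0,"az":0},{"claw":1,"tx":0,"ty":0,"tz":-0.005,"ax":0,"ay":0,"az":0}]' --squeeze 90

```text
clock: 12.52
tcp_pos: [0.4899, -0.1418, 0.4774]
orientation: [3.139, 0.096, 0.009]
contact_force: [0.2, 0.3, -4.0]
grip_width: 0.0449
gripper_force: 93.0
```

```bash
python3 - <<'E'
from h import *
Rg=Rt(-86.5,45); foot=np.array([.6005,.184,.158])
T=foot-.293*Rg.as_matrix()[:,2]; print(T)
rel([T[0],T[1],.474],Rt(-86.5)); rel(T,Rg)
P,im=snap('side','side6.png'); find('tip_of','mill_a','side',P); find('tip_of','stand','side',P,1)
E
```

```text
[ 0.6131 -0.0228  0.3652]
t 12.52 pos [ 0.4899 -0.1418  0.4774] F [ 0.2025  0.3431 -3.9857] w 0.0449 gf 92.95540997525677 q [ 0.257   0.1419 -0.1089  1.848   0.0171  1.147  -1.3677]
turn [ 0.0807 -0.3103 -0.0096] shift in NEW axes [ 0.1303 -0.1113  0.0034] in OLD [ 0.1302 -0.1113  0.004 ]
t 12.52 pos [ 0.4899 -0.1418  0.4774] F [ 0.2025  0.3431 -3.9857] w 0.0449 gf 92.95540997525677 q [ 0.257   0.1419 -0.1089  1.848   0.0171  1.147  -1.3677]
turn [45.0806 -0.298   0.1127] shift in NEW axes [0.1303 0.0007 0.158 ] in OLD [ 0.1296 -0.1114  0.1128]
side tip_of mill_a 0.88 [ 0.5994 -0.2874  0.0009]
side tip_of mill_a 0.73 [ 0.4889 -0.1458  0.1846]
side tip_of mill_a 0.67 [ 0.4986 -0.2761  0.0112]
side tip_of stand 0.96 [ 0.4951 -0.2087  0.0002]
```

View pics/side6.png

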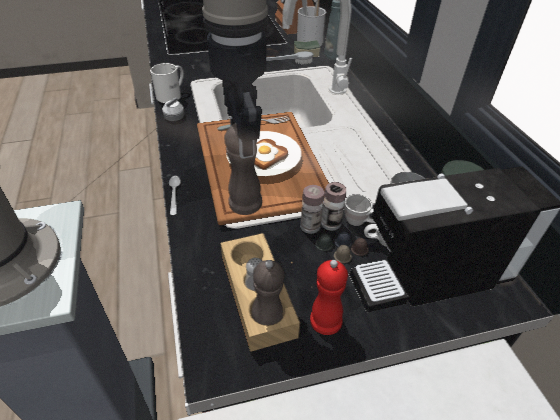

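The full mill hangs clear at (245,170), and the stand with the empty mill at (265,290) has not moved. Now I carry it over and tilt it.

Call:
arm_command --plan '[{"claw":1,"tx":0.007,"ty":-0.006,"tz":0,"ax":0,"ay":0,"az":0},{"claw":1,"tx":0.014,"ty":-0.012,"tz":0,"ax":0,"ay":0,"az":0},{"claw":1,"tx":0.018,"ty":-0.015,"tz":0,"ax":0,"ay":0,"az":0},{"claw":1,"tx":0.018,"ty":-0.015,"tz":0,"ax":0,"ay":0,"az":0},{"claw":1,"tx":0.018,"ty":-0.016,"tz":0,"ax":0,"ay":0,"az":0},{"claw":1,"tx":0.018,"ty":-0.016,"tz":0,"ax":0,"ay":0,"az":0},{"claw":1,"tx":0.018,"ty":-0.015,"tz":0,"ax":0,"ay":0,"az":0},{"claw":1,"tx":0.013,"ty":-0.011,"tz":0,"ax":0,"ay":0,"az":0},{"claw":1,"tx":0.006,"ty":-0.005,"tz":0,"ax":0,"ay":0,"az":0},{"claw":1,"tx":0,"ty":0,"tz":0,"ax":0,"ay":0,"az":0}]'

```text
clock: 13.5
tcp_pos: [0.6134, -0.0207, 0.4718]
orientation: [-3.139, -0.101, 0.004]
contact_force: [0.4, 0.1, -4.5]
grip_width: 0.0451
gripper_force: 92.9
```

Call:
arm_command --plan '[{"claw":1,"tx":0,"ty":0,"tz":0,"ax":1.5,"ay":0,"az":0},{"claw":1,"tx":0,"ty":0,"tz":0,"ax":2.5,"ay":0,"az":0},{"claw":1,"tx":0,"ty":0,"tz":0,"ax":3,"ay":0,"az":0},{"claw":1,"tx":0,"ty":0,"tz":0,"ax":3,"ay":0,"az":0},{"claw":1,"tx":0,"ty":0,"tz":0,"ax":3,"ay":0,"az":0},{"claw":1,"tx":0,"ty":0,"tz":0,"ax":3,"ay":0,"az":0},{"claw":1,"tx":0,"ty":0,"tz":0,"ax":3,"ay":0,"az":0},{"claw":1,"tx":0,"ty":0,"tz":0,"ax":3,"ay":0,"az":0},{"claw":1,"tx":0,"ty":0,"tz":0,"ax":2,"ay":0,"az":0},{"claw":1,"tx":0,"ty":0,"tz":0,"ax":1,"ay":0,"az":0}]'

```text
clock: 14.33
tcp_pos: [0.6118, -0.025, 0.4728]
orientation: [-2.704, -0.079, 0.02]
contact_force: [0.8, -0.1, -4.0]
grip_width: 0.0451
gripper_force: 93.1
```

Call:
arm_command --plan '[{"claw":1,"tx":0,"ty":0,"tz":0,"ax":1.5,"ay":0,"az":0},{"claw":1,"tx":0,"ty":0,"tz":0,"ax":2.5,"ay":0,"az":0},{"claw":1,"tx":0,"ty":0,"tz":0,"ax":3,"ay":0,"az":0},{"claw":1,"tx":0,"ty":0,"tz":0,"ax":3,"ay":0,"az":0},{"claw":1,"tx":0,"ty":0,"tz":0,"ax":3,"ay":0,"az":0},{"claw":1,"tx":0,"ty":0,"tz":0,"ax":3,"ay":0,"az":0},{"claw":1,"tx":0,"ty":0,"tz":0,"ax":2.5,"ay":0,"az":0},{"claw":1,"tx":0,"ty":0,"tz":0,"ax":1.5,"ay":0,"az":0},{"claw":1,"tx":0,"ty":0,"tz":0,"ax":0,"ay":0,"az":0},{"claw":1,"tx":0,"ty":0,"tz":0,"ax":0,"ay":0,"az":0}]'

```text
clock: 15.17
tcp_pos: [0.6124, -0.0235, 0.4734]
orientation: [-2.357, -0.071, 0.03]
contact_force: [-0.7, -0.8, -4.3]
grip_width: 0.0447
gripper_force: 93.2
```

```bash
python3 - <<'E'
from h import *
rel([ 0.6131,-0.0228,0.3652],Rt(-86.5,45))
for n in('side','top'):
    P,im=snap(n,n+'7.png'); find('tip_of','mill_a',n,P); find('tip_of','egg',n,P,1)
o=r.get_obs();z=R.from_rotvec(o['orientation']).as_matrix()[:,2];print(o['tcp_pos']+.293*z,np.degrees(np.arccos(-z[2])))
E
```

```text
t 15.17 pos [ 0.6124 -0.0235  0.4734] F [-0.7099 -0.7937 -4.2503] w 0.0447 gf 93.221233303193 q [ 0.3685  0.4115 -0.3466  1.6156 -0.6703  1.3024 -1.2282]
turn [ 0.0922 -0.0075 -0.0376] shift in NEW axes [0.0007 0.076  0.077 ] in OLD [0.0008 0.0759 0.0771]
side tip_of mill_a 0.88 [ 0.6002 -0.2879  0.0004]
side tip_of mill_a 0.85 [ 0.4968 -0.2762  0.0115]
side tip_of mill_a 0.78 [0.5972 0.1822 0.2656]
side tip_of mill_a 0.48 [ 0.6467 -0.0549 -0.0014]
side tip_of egg 0.97 [0.6019 0.1819 0.0594]
top tip_of mill_a 0.77 [0.5976 0.186  0.268 ]
top tip_of egg 0.97 [0.6061 0.1839 0.0604]
[0.5999 0.1839 0.2666] 44.96641906625826
```

View pics/side7.png

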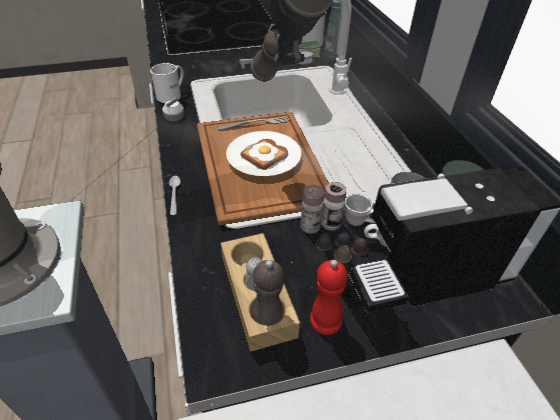

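The mill is tilted 45° with no slip, and its foot at (262,72) lies straight above the egg. Next I lower it about 108 mm.

Call:
arm_command --plan '[{"claw":1,"tx":0.001,"ty":0.005,"tz":0.005,"ax":0,"ay":0,"az":0},{"claw":1,"tx":0.001,"ty":0.01,"tz":0.01,"ax":0,"ay":0,"az":0},{"claw":1,"tx":0.001,"ty":0.013,"tz":0.013,"ax":0,"ay":0,"az":0},{"claw":1,"tx":0,"ty":0.014,"tz":0.014,"ax":0,"ay":0,"az":0},{"claw":1,"tx":0,"ty":0.014,"tz":0.014,"ax":0,"ay":0,"az":0},{"claw":1,"tx":0,"ty":0.011,"tz":0.011,"ax":0,"ay":0,"az":0},{"claw":1,"tx":0,"ty":0.006,"tz":0.006,"ax":0,"ay":0,"az":0},{"claw":1,"tx":0,"ty":0.003,"tz":0.003,"ax":0,"ay":0,"az":0},{"claw":1,"tx":0,"ty":0,"tz":0,"ax":0,"ay":0,"az":0},{"claw":1,"tx":0,"ty":0,"tz":0,"ax":0,"ay":0,"az":0}]'

```text
clock: 16.3
tcp_pos: [0.6159, -0.0228, 0.3668]
orientation: [-2.355, -0.072, 0.029]
contact_force: [0.2, -0.6, -3.8]
grip_width: 0.0451
gripper_force: 93.2
```

Call:
arm_command --plan '[{"claw":1,"tx":0,"ty":0,"tz":0,"ax":0,"ay":0,"az":0},{"claw":1,"tx":0,"ty":0,"tz":0,"ax":0,"ay":0,"az":0},{"claw":1,"tx":0,"ty":0,"tz":0,"ax":0,"ay":0,"az":0},{"claw":1,"tx":0,"ty":0,"tz":0,"ax":0,"ay":0,"az":0},{"claw":1,"tx":0,"ty":0,"tz":0,"ax":0,"ay":0,"az":0},{"claw":1,"tx":0,"ty":0,"tz":0,"ax":0,"ay":0,"az":0},{"claw":1,"tx":0,"ty":0,"tz":0,"ax":0,"ay":0,"az":0},{"claw":1,"tx":0,"ty":0,"tz":0,"ax":0,"ay":0,"az":0},{"claw":1,"tx":0,"ty":0,"tz":0,"ax":0,"ay":0,"az":0},{"claw":1,"tx":0,"ty":0,"tz":0,"ax":0,"ay":0,"az":0}]'

```text
clock: 17.13
tcp_pos: [0.6155, -0.0229, 0.3662]
orientation: [-2.355, -0.072, 0.03]
contact_force: [-0.2, -0.4, -4.3]
grip_width: 0.0445
gripper_force: 93.2
```

```bash
python3 - <<'E'
from h import *
for n in('side','top'):
    P,im=snap(n,n+'8.png'); find('tip_of','mill_a',n,P); find('tip_of','egg',n,P,1); find('tip_of','plate',n,P,1); find('tip_of','stand',n,P,1)
o=r.get_obs();z=R.from_rotvec(o['orientation']).as_matrix()[:,2];print(o['tcp_pos']+.293*z,np.degrees(np.arccos(-z[2])),o['contact_force'],abs(o['qvel']).max(),o['clock'])
E
```

```text
side tip_of mill_a 0.9 [0.6021 0.1776 0.1603]
side tip_of mill_a 0.79 [ 0.6028 -0.2873 -0.002 ]
side tip_of mill_a 0.61 [ 0.4978 -0.2762  0.0121]
side tip_of egg 0.63 [0.5998 0.1836 0.0601]
side tip_of plate 0.82 [0.6007 0.1797 0.0253]
side tip_of stand 0.66 [ 0.4931 -0.2099  0.0026]
top tip_of mill_a 0.66 [0.6023 0.1889 0.1627]
top tip_of mill_a 0.61 [ 0.4934 -0.2058  0.0039]
top tip_of egg 0.94 [0.6028 0.1843 0.0562]
top tip_of plate 0.84 [0.5986 0.1826 0.0252]
top tip_of stand 0.77 [ 0.4954 -0.2068  0.0073]
[0.6029 0.1839 0.159 ] 44.99736707058889 [ 0.4349  0.0471 -4.2962] 0.0012470844020923133 17.6333
```

View pics/top8.png

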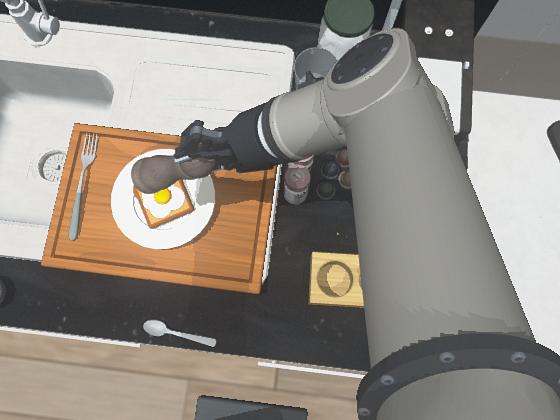

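The top view shows the mill held with its foot at about (155,172). Allowing for the camera angle, that puts it above the egg at (162,196), and the plate and stand have not moved. The measured foot is at (0.602, 0.184, 0.160), 10 cm above the yolk, tilted 45°. I'm handing the job in.

```bash
python3 -c "
from bench import r
print(r.hand_in())"
```

```text
the job is handed in; nothing more can be done
None
```

I handed the job in with the full mill (about 447 g, from the left well) held still at 45°, foot down, about 10 cm above the egg; the empty mill (about 180 g) is back in its right well and let go, and the hand-in gave no verdict.

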